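# Seat a probe barrel in a V-block against its back stop

### The job

Take the steel probe barrel out of its white-and-grey parking cradle and lay it in the V-block, bare steel nose towards the back stop but still clear of the red pin, so that it lies on both flanks of the V. Then slide it gently along the V, pushing the sprung red pin all the way in, until the nose bears firmly on the hard face of the brass stop sleeve; press with about one kilogram there, and never ram it or press it with twice that. Leave it lying there fully home and leave the other things on the bench alone.

Things in the scene. Friction and masses are not known exactly. Their poses are not given: they have to be found in the camera images.
- barrel: The loose probe barrel: a plain straight steel cylinder, 34 mm diameter, 170 mm long, about 0.25 kg (varies), blue plastic cap on the tail end, bare darker steel nose at the other, three thin black rings. Origin in the middle of its axis; +x runs along the axis to the nose. It may be pushed on the flat face of the blue tail.
- nose (a point): Centre of the flat nose face of the barrel, 85 mm along +x from its origin.
- tail (a point): Centre of the flat face of the blue tail, 85 mm along -x from the barrel's origin.
- cradle: Parking cradle, fixed: grey base 160 x 64 x 6 mm with two white V rests, 24 mm high, 42 to 68 mm either side of its middle along x; between them 84 mm are free for fingers, down to the base. Origin under the centre of the base, x along the groove. The barrel starts in it, axis 32 mm above the bench, nose towards +x.
- v_block: V-block, fixed: aluminium base 12 mm thick, x = -105 to +115 mm, 80 mm wide, with two dark V saddles in line (x = -88 to -58 and 35 to 70 mm), 54 mm wide, 45 mm high; the gap between is free for fingers down to the base. Origin on the bench under the V's centre line; +x runs along the V to the back stop. A barrel lying in it has its axis at y = 0, z = 50 mm.
- flank_left: The two polished 45 degree faces on the +y side of the V, which is open upward. Frame the same as that of the V-block. The barrel slides on the flanks with a few newtons of friction and stays where it is left.
- flank_right: The two polished 45 degree faces on the -y side of the V. Frame the same as that of the V-block.
- back_stop: Upright bracket 50 mm wide, 74 mm above the bench; origin at the foot of its front face (x = 90, z = 12 mm in the V-block). Carries a brass sleeve (20 mm diameter, on the V's axis, pointing to -x) whose unyielding end face lies 10 to 22 mm in front of the bracket (x = 68 to 80 mm in the V-block): it is screwed out by a different, unreported amount each time.
- stop_pin (a joint): Sprung red pin, 8 mm diameter, in the middle of the sleeve's end face: 0 = standing out 5 mm, 0.005 m = pushed in flush with the sleeve. Pushing it in takes 0.3 to 0.9 N, too little to slide the barrel back.
- timer: White bench timer 62 x 62 x 18 mm, loose; origin under its centre.
- red_jar: White jar with red cap, 68 mm diameter, 128 mm tall, loose; origin under its centre.
There are look-alikes about, which are no part of the job. Of the things that look like the barrel, the larger one is meant.

How it is judged (in metres and radians):
On the way, in this order (a step that is already met when the one before it is completed fails the run):
1. the barrel lies on both flanks of the V-block, nose towards the stop, with the red pin still out (contact force between barrel and flank_left above 0.3 N and contact force between barrel and flank_right above 0.3 N and x of nose in the frame of v_block above 0.02 m and angle between the x axis of barrel and the x axis of v_block, either way round below 0.06 rad and value of joint stop_pin below 0.001 m), for 0.2 s.
2. the barrel has been slid along the V until its nose bears on the hard stop with more than 2 N, the pin pushed in (contact force between barrel and back_stop above 2 N and value of joint stop_pin above 0.004 m), for 0.1 s.
At the end, for the whole second after the job is handed in: The barrel lies at rest in the V-block on both flanks (over 0.3 N on each), in line with it to 0.06 rad, nose towards the stop, with the red pin pushed in by more than 3.5 of its 5 mm (contact force between barrel and flank_left above 0.3 N and contact force between barrel and flank_right above 0.3 N and x of nose in the frame of v_block above 0.02 m and angle between the x axis of barrel and the x axis of v_block, either way round below 0.06 rad and value of joint stop_pin above 0.0035 m and linear speed of barrel below 0.01 m/s); the robot touches nothing.
It fails at once if the barrel is pressed on the back stop, or on either flank, with more than 20 N (contact force between barrel and back_stop above 20 N or contact force between barrel and flank_left above 20 N or contact force between barrel and flank_right above 20 N).
It fails at once if one of the loose things nearby (timer, jar) is moved by more than 20 mm (distance of any of timer, red_jar from where it was at the start of the episode above 0.02 m).
It also fails if it takes over 69 s, if anything falls off the work surface, if the arm or the gripper's body presses on something with over 40 N, if the wrist force passes 120 N, or if a joint passes its speed limit or range.

### The arm

A 6-joint arm with a two-finger parallel gripper is mounted at the origin on a cart in front of the work surface, level with it; the furniture and walls round the work are solid. World frame = base frame: x ahead of the robot, y to its left, z up, the work surface at z = 0. Lengths are in m, angles in degrees, forces in N, time in s.
With the tool pointing down it reaches from about 0.325 to 0.775 m from the base axis. Payload 5.5 kg.
Tool frame: the origin (TCP) lies midway between the tips of the shut fingers; the grasp point (between the pads) lies 19 mm behind it; z points along the fingers, y is the line along which they close (so a half turn about z gives the same grasp; the last joint's range is limited). The gripper opens to 85 mm and grips with 20 to 120 N. Pads are 22 mm wide; open, the fingers measure 114 mm over their backs; the gripper's body (76 mm by 85 mm) begins 54 mm behind the grasp point. The pads swing forward as they close: fully open they stand 13 mm farther back than shut.
Start: joints at [-69.196, 5.22, 70.514, -0, 104.267, -3.249], TCP at [0.245, -0.548, 0.231] pointing down, gripper open.
Joint ranges: [-164.24, 164.24], [-49.07, 125.15], [9.68, 141.18], [-86.29, 266.29], [3.28, 154.24], [-151.56, 151.56]. Speed limits (degrees/s): [147.25, 147.25, 172.46, 180, 180, 180].

### API

Orientations are given as a 3x3 rotation matrix whose columns are the frame's x, y, z axes.
In Python, from bench import readout, get_image, camera_info, finish_job gives the robot as it stands. The module is installed in compiled form; this text tells all that it offers.
- The arm moves only by the tool drive_tool, never from a script. Its argument "deltas" is a list of rows, each a list of 5 numbers: the shift along the tool's x, y, z normalised to -1 to 1, where 1 is 3 cm, then the turn about the tool's z normalised to -1 to 1, where 1 is 4 degrees, then the gripper command: -1 is shut, 1 is fully open, values between are in proportion. A call has 1 to 10 rows; each row shifts and turns the commanded pose from where the row before left it, along the tool's axes as they then stand; what a row does not reach is not made up. A row lasts 1/12 s, in which the tool goes at most 41.7 mm and 7.16 degrees, less where a joint would pass 70% of its speed; a pose out of reach is approached as far as the arm can. A call with a number of a shift or a turn outside -1 to 1 is refused whole. A call with a gripper value outside its range is refused whole. The fingers move at their own pace and stop on an object; the grip force is fixed at half the most. Time passes only in rows, so rows that do not move let the fingers close. It gives the time, the measured TCP pose, the force, the opening and the grip force at its end, in the units of the state.
- readout.get_state(): the state, without advancing time (a new reading comes with each control period).
- get_image(name): name is "scene" or "top"; returns the picture (480x640x3 uint8, red, green, blue); there is no depth.
- camera_info(name): a dict with "fovy" (degrees; the focal length in pixels is half the picture's height over the tangent of half this angle, whatever the lens; pixels are square), "cx", "cy" (the principal point, pixels), "eye" and "orientation" of the camera in the world. Camera axes: x right, y down, z forward; pixel columns grow to the right and rows downward; lengths in m; the calibration is good to about 2 mm. A picture is of the moment at which its call begins. camera_info takes no time and is no camera call.
- finish_job(): hands the job in; it is judged then, once.
The state is a dict: "t": time; "q": joint angles; "dq": joint speeds; "effort": joint torques, N m; "eef_pos": TCP position; "tcp_rot": TCP orientation; "force": force on the tool from outside, world axes, zero at the start; "torque": the same for the moment, N m; "grip_width": finger opening in m; "grasp_force": force on a finger pad.
Only numpy, scipy, OpenCV 4.12 (cv2) and the standard library are available. Lean on these libraries where they do the work, as an engineer would, in place of code of your own. Each camera call takes 0.05 s, during which the arm holds its last target. There are 200 camera calls.

## Working session

There is one attempt and no reset: what is moved stays moved. The work goes in short steps, Python scripts to look and compute and a tool call to move; the robot and the scene stay as the last step left them, time stands still between calls to the robot, and variables do not carry over. Pictures are saved under pics/ and viewed, at most 10 in all, crops included, and the job is handed in when it is done.

Besides the shell and the picture viewer there is one more tool, called after "Request:" as name([rows], argument=value, ...), one row to a line, values as JSON. drive_tool: Moves the arm, as the interface text tells. Its arguments: {"type":"object","properties":{"deltas":{"type":"array"}},"required":["deltas"]}

```bash
mkdir -p pics; python3 - <<'E'
from bench import readout,get_image,camera_info
import cv2
for n in("scene","top"):
    cv2.imwrite(f"pics/{n}0.png",get_image(n)[:,:,::-1]); print(camera_info(n))
s=readout.get_state();print(s)
E
```

```text
{'fovy': 57.26135090431182, 'cx': 315.33352817709397, 'cy': 236.38658555905405, 'eye': array([-0.38564888,  0.63526204,  0.55545545]), 'orientation': array([[-0.52343296, -0.36304678,  0.77085341],
       [-0.8519566 ,  0.23754794, -0.46662718],
       [-0.01370715, -0.90098169, -0.43364053]])}
{'fovy': 46.916265328029546, 'cx': 320.6815908584031, 'cy': 239.78337977156454, 'eye': array([0.20796926, 0.07746228, 1.44254667]), 'orientation': array([[-0.04750806, -0.97743387,  0.20583005],
       [-0.99886937,  0.04613298, -0.01147743],
       [ 0.00172287, -0.20614261, -0.97852044]])}
{'t': 0.1, 'q': array([-6.91966422e+01,  5.26107796e+00,  7.05739109e+01, -6.42180416e-04,
        1.04265223e+02, -3.24783272e+00]), 'dq': array([-0.04731533, -0.01010584, -0.1299594 ,  0.0755806 , -0.07948153,
       -0.03661473]), 'effort': array([ 3.54098236e-03, -4.60218072e+01, -4.19219327e+01,  6.72180749e-05,
        1.06298894e-02,  3.56338967e-05]), 'eef_pos': array([ 0.24445113, -0.54768796,  0.2302506 ]), 'tcp_rot': array([[ 9.13182847e-01,  4.07549616e-01, -6.31339302e-04],
       [ 4.07550096e-01, -9.13181394e-01,  1.63113424e-03],
       [ 8.82408303e-05, -1.74682620e-03, -9.99998470e-01]]), 'force': array([-0.77828776, -0.68761441,  0.17153381]), 'torque': array([-0.0419435 , -0.03613954, -0.00917456]), 'grasp_force': 0.0, 'grip_width': 0.08532428298072842}
```

View pics/top0.png

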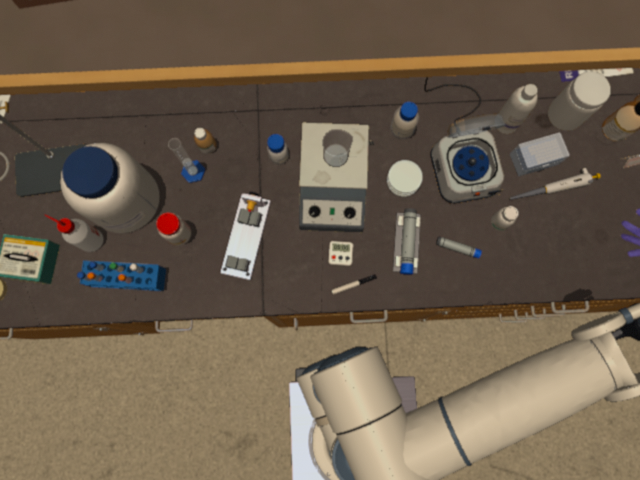

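View pics/scene0.png

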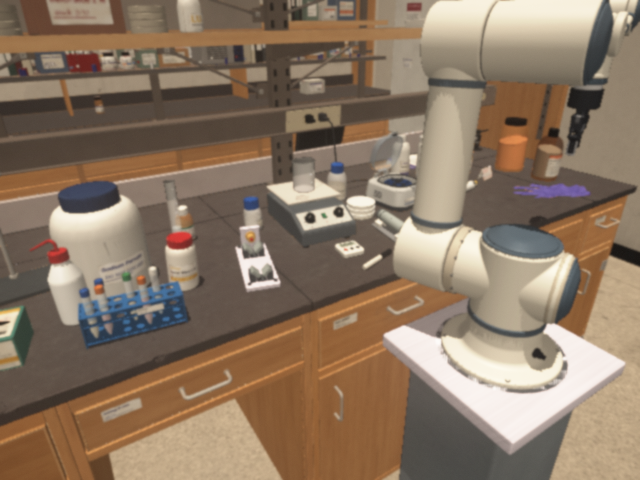

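Top view: the candidates for the barrel are the cylinder in the white-and-grey cradle at (407,242), and a smaller loose one at (460,247). The cradled one fits because it is larger and sits in the cradle. The V-block is at (245,235), with its stop near (252,205), the timer at (341,253) and the jar at (172,228). In the scene view the arm hides most of the cradle. I'll confirm with an enlarged crop.

```bash
python3 - <<'E'
import cv2,numpy as np
im=cv2.imread("pics/top0.png")
a=cv2.resize(im[190:282,215:275],None,fx=6,fy=6,interpolation=cv2.INTER_CUBIC)
b=cv2.resize(im[200:292,387:457],None,fx=6,fy=6,interpolation=cv2.INTER_CUBIC)
cv2.imwrite("pics/crop1.png",np.hstack([a,b]))
E
```

```text
(no output)
```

View pics/crop1.png

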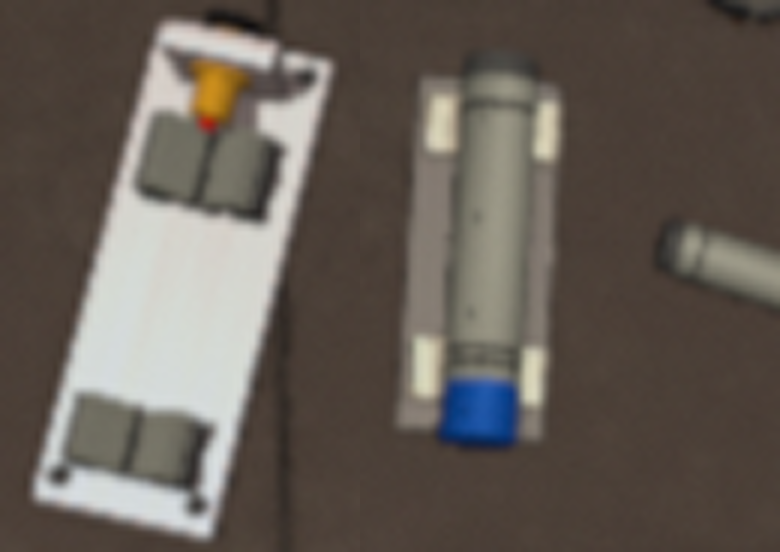

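The crop shows the large barrel, blue tail toward the robot (crop 478,440) and dark nose away (crop 503,55), lying in the cradle. The V-block has its orange/brass stop sleeve and red pin at the far end (crop 208,125), and the smaller look-alike lies to the right. So the cradled cylinder is the barrel.

```bash
cat >h.py <<'E'
import numpy as np
from bench import camera_info
def ray(n,u,v,z):
    c=camera_info(n);f=240/np.tan(np.radians(c["fovy"]/2))
    d=c["orientation"]@np.array([(u-c["cx"])/f,(v-c["cy"])/f,1]);e=c["eye"]
    return e+d*(z-e[2])/d[2]
E
python3 - <<'E'
from h import *
A=lambda x,y,z:ray("top",215+x/6-.4,190+y/6-.4,z)
B=lambda x,y,z:ray("top",387+(x-360)/6-.4,200+y/6-.4,z)
np.set_printoptions(precision=4,suppress=True)
nl,nr,fr=A(35,498,.012),A(212,538,.012),A(333,62,.012)
print("vb",nl,nr,fr,"w",np.linalg.norm(nl-nr),"l",np.linalg.norm(fr-nr))
g=[A(140,400,.026),A(130,470,.026),A(213,140,.026),A(200,205,.026)]
for p in g:print("groove",p)
print("pin",A(208,125,.05))
c=[B(397,427,.006),B(541,438,.006),B(560,85,.006),B(422,77,.006)]
for p in c:print("cr",p)
print("mid",np.mean(c,0),np.linalg.norm(c[0]-c[1]),np.linalg.norm(c[1]-c[2]))
ax=(c[2]+c[3]-c[0]-c[1]);print("yaw",np.degrees(np.arctan2(ax[1],ax[0])))
n,t=B(503,62,.049),B(478,440,.032);print("nose",n,"tail",t,np.linalg.norm((n-t)[:2]))
for e in [(465,100),(535,100),(445,400),(518,400)]:print(B(*e,.034))
E
```

```text
vb [0.4338 0.3262 0.012 ] [0.4126 0.2497 0.012 ] [0.6244 0.1911 0.012 ] w 0.07938933181155457 l 0.21977252220201865
groove [0.4723 0.2779 0.026 ]
groove [0.4418 0.2827 0.026 ]
groove [0.5872 0.2438 0.026 ]
groove [0.558  0.2501 0.026 ]
pin [0.5876 0.243  0.05  ]
cr [ 0.4182 -0.1244  0.006 ]
cr [ 0.4104 -0.1869  0.006 ]
cr [ 0.5688 -0.2087  0.006 ]
cr [ 0.5754 -0.1473  0.006 ]
mid [ 0.4932 -0.1668  0.006 ] 0.06300894062105565 0.15989076388432938
yaw -8.057311527371949
nose [ 0.5695 -0.1762  0.049 ] tail [ 0.4072 -0.155   0.032 ] 0.16367529599660777
[ 0.557  -0.1609  0.034 ]
[ 0.5555 -0.1916  0.034 ]
[ 0.4248 -0.1419  0.034 ]
[ 0.4234 -0.1733  0.034 ]
```

Request:
drive_tool([
  [0.5, -0.3, 0, 0, 1],
  [0.9, -0.58, 0, 0, 1],
  [0.9, -0.58, 0, 0, 1],
  [0.9, -0.58, 0, 0, 1],
  [0.9, -0.58, 0, 0, 1],
  [0.9, -0.58, 0, 0, 1],
  [0.9, -0.58, 0, 0, 1],
  [0.9, -0.58, 0, 0, 1],
  [0.9, -0.58, 0, 0, 1],
  [0.9, -0.58, 0, 0, 1],
])

```text
t: 0.93
eef_pos: [0.4131, -0.29, 0.2309]
tcp_rot: [[0.913, 0.407, -0.001], [0.407, -0.913, 0.0], [-0.0, -0.001, -1.0]]
force: [-0.5, 0.2, 0.5]
grip_width: 0.0855
grasp_force: 0.0
```

Request:
drive_tool([
  [0.9, -0.58, 0, 0, 1],
  [0.9, -0.58, 0, 0, 1],
  [0.9, -0.58, 0, 0, 1],
  [0, 0, 0, 1, 1],
  [0, 0, 0, 1, 1],
  [0, 0, 0, 1, 1],
  [0, 0, 0, 1, 1],
  [0, 0, 0, 1, 1],
  [0, 0, 0, 1, 1],
  [0, 0, 0, 1, 1],
])

```text
t: 1.77
eef_pos: [0.4652, -0.2107, 0.2307]
tcp_rot: [[0.997, -0.072, -0.001], [-0.072, -0.997, 0.0], [-0.001, -0.0, -1.0]]
force: [-0.3, 0.2, 0.6]
grip_width: 0.0855
grasp_force: 0.0
```

Request:
drive_tool([
  [0, 0, 0, 1, 1],
  [0, 0, 0, 0, 1],
  [0, 0, 0, 0, 1],
])

```text
t: 2.02
eef_pos: [0.4652, -0.2108, 0.2308]
tcp_rot: [[0.991, -0.136, -0.001], [-0.136, -0.991, 0.0], [-0.001, -0.0, -1.0]]
force: [0.6, -0.6, -1.3]
grip_width: 0.0853
grasp_force: 0.0
```

```bash
cat >>h.py <<'E'
from bench import readout
def go(x,y,z,yaw):
    s=readout.get_state();R=s["tcp_rot"];p=s["eef_pos"]
    cur=np.degrees(np.arctan2(R[1,0],R[0,0]))
    print("t",round(s["t"],2),"pos",p.round(4),"yaw",round(cur,2),"F",s["force"].round(2),"grip",round(s["grip_width"],4),round(s["grasp_force"],1))
    print("units xyz",(R.T@(np.array([x,y,z])-p)/.03).round(2),"turn",round(-(yaw-cur)/4,2))
E
python3 -c "
from h import *
go(.4932,-.1668,.016,-8.06)"
```

```text
t 2.02 pos [ 0.4652 -0.2108  0.2308] yaw -7.83 F [ 0.58 -0.63 -1.32] grip 0.0853 0.0
units xyz [ 0.73 -1.58  7.16] turn 0.06
```

Request:
drive_tool([
  [0.35, -0.8, 0.2, 0.06, 1],
  [0.38, -0.78, 0.5, 0, 1],
  [0, 0, 1, 0, 1],
  [0, 0, 1, 0, 1],
  [0, 0, 1, 0, 1],
  [0, 0, 0.9, 0, 1],
  [0, 0, 0.7, 0, 1],
  [0, 0, 0, 0, 1],
  [0, 0, 0, 0, 1],
])

```text
t: 2.77
eef_pos: [0.4929, -0.1666, 0.0713]
tcp_rot: [[0.99, -0.141, -0.003], [-0.141, -0.99, 0.001], [-0.003, -0.001, -1.0]]
force: [0.6, 0.5, -0.1]
grip_width: 0.0858
grasp_force: 0.0
```

```bash
python3 -c "
from h import *
import cv2
from bench import get_image
im=get_image('top')[150:310,300:500,::-1]
cv2.imwrite('pics/pre.png',cv2.resize(im,None,fx=3.7,fy=3.7,interpolation=cv2.INTER_CUBIC))
go(.4932,-.1668,.016,-8.06)"
```

```text
t 2.82 pos [ 0.4939 -0.1671  0.0732] yaw -8.13 F [ 0.79 -1.25  0.66] grip 0.0856 0.0
units xyz [-0.03 -0.01  1.91] turn -0.02
```

View pics/pre.png

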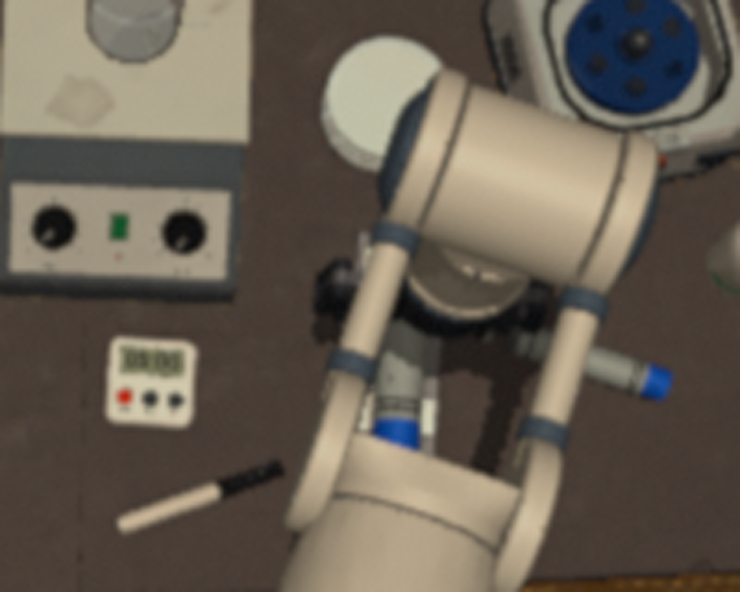

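The picture shows the gripper centred over the barrel (tail at crop 397,432). The look-alike's nose is close to the right finger (crop 525,345), so I'll close the fingers part way before descending.

Request:
drive_tool([
  [0, 0, 0, 0, 0.3],
  [0, 0, 0, 0, 0.3],
  [0, 0, 0, 0, 0.3],
  [0, 0, 0, 0, 0.3],
  [0, 0, 0.6, 0, 0.3],
  [0, 0, 0.6, 0, 0.3],
  [0, 0, 0.5, 0, 0.3],
  [0, 0, 0.2, 0, 0.3],
  [0, 0, 0, 0, 0.3],
  [0, 0, 0, 0, 0.3],
])

```text
t: 3.65
eef_pos: [0.4938, -0.1671, 0.0158]
tcp_rot: [[0.99, -0.142, 0.0], [-0.142, -0.99, -0.0], [0.0, 0.0, -1.0]]
force: [1.0, 1.1, 0.6]
grip_width: 0.0552
grasp_force: 0.0
```

Request:
drive_tool([
  [0, 0, 0, 0, -1],
  [0, 0, 0, 0, -1],
  [0, 0, 0, 0, -1],
  [0, 0, 0, 0, -1],
  [0, 0, 0, 0, -1],
  [0, 0, 0, 0, -1],
  [0, 0, 0, 0, -1],
  [0, 0, 0, 0, -1],
])

```text
t: 4.32
eef_pos: [0.4947, -0.1669, 0.0171]
tcp_rot: [[0.99, -0.142, 0.003], [-0.142, -0.99, -0.0], [0.003, -0.0, -1.0]]
force: [-0.9, 3.3, 6.0]
grip_width: 0.0323
grasp_force: 59.7
```

Request:
drive_tool([
  [0, 0, -0.3, 0, -1],
  [0, 0, -0.6, 0, -1],
  [0, 0, -1, 0, -1],
  [0, 0, -1, 0, -1],
  [0, 0, -1, 0, -1],
  [0, 0, -1, 0, -1],
  [0, 0, -1, 0, -1],
  [0, 0, -0.8, 0, -1],
  [0, 0, 0, 0, -1],
  [0, 0, 0, 0, -1],
])

```text
t: 5.15
eef_pos: [0.4941, -0.1674, 0.2179]
tcp_rot: [[0.99, -0.143, 0.003], [-0.143, -0.99, -0.002], [0.003, 0.001, -1.0]]
force: [0.9, 0.6, -3.0]
grip_width: 0.032
grasp_force: 59.8
```

```bash
python3 -c "
from h import *
go(.4926,.2687,.21,-15.5)"
```

```text
t 5.15 pos [ 0.4941 -0.1674  0.2179] yaw -8.2 F [ 0.91  0.6  -2.99] grip 0.032 59.8
units xyz [ -2.13 -14.38   0.24] turn 1.82
```

Request:
drive_tool([
  [-0.1, -0.5, 0, 0, -1],
  [-0.15, -1, 0, 0, -1],
  [-0.15, -1, 0, 0, -1],
  [-0.15, -1, 0, 0, -1],
  [-0.15, -1, 0, 0, -1],
  [-0.15, -1, 0, 0, -1],
  [-0.15, -1, 0, 0, -1],
  [-0.15, -1, 0, 0, -1],
  [-0.15, -1, 0, 0, -1],
  [-0.15, -1, 0, 0, -1],
])

```text
t: 5.98
eef_pos: [0.4901, 0.1225, 0.2135]
tcp_rot: [[0.99, -0.143, -0.004], [-0.143, -0.99, -0.001], [-0.004, 0.002, -1.0]]
force: [1.5, -0.2, -2.5]
grip_width: 0.0322
grasp_force: 59.9
```

Request:
drive_tool([
  [-0.15, -1, 0, 0, -1],
  [-0.15, -1, 0, 0, -1],
  [-0.15, -1, 0, 0, -1],
  [-0.15, -1, 0, 0, -1],
  [-0.1, -0.6, 0, 0, -1],
  [0, -0.3, 0, 0.6, -1],
  [0, 0, 0, 0.6, -1],
  [0, 0, 0, 0.6, -1],
  [0, 0, 0, 0, -1],
  [0, 0, 0, 0, -1],
])

```text
t: 6.82
eef_pos: [0.4908, 0.2694, 0.214]
tcp_rot: [[0.964, -0.264, -0.003], [-0.264, -0.964, -0.002], [-0.003, 0.002, -1.0]]
force: [-0.4, 0.3, -2.2]
grip_width: 0.0322
grasp_force: 60.0
```

```bash
python3 -c "
from h import *
go(.4926,.2687,.11,-15.5)"
```

```text
t 6.82 pos [0.4908 0.2694 0.214 ] yaw -15.32 F [-0.37  0.27 -2.24] grip 0.0322 60.0
units xyz [ 0.07 -0.    3.47] turn 0.05
```

Descend to about z = 0.074 (barrel axis roughly 90 mm up), then take a close look from both cameras.

Request:
drive_tool([
  [0.05, 0, 0.5, 0.04, -1],
  [0, 0, 1, 0, -1],
  [0, 0, 1, 0, -1],
  [0, 0, 1, 0, -1],
  [0, 0, 0.8, 0, -1],
  [0, 0, 0.3, 0, -1],
  [0, 0, 0, 0, -1],
  [0, 0, 0, 0, -1],
  [0, 0, 0, 0, -1],
])

```text
t: 7.57
eef_pos: [0.4939, 0.2698, 0.0806]
tcp_rot: [[0.963, -0.268, 0.003], [-0.268, -0.963, 0.001], [0.003, -0.002, -1.0]]
force: [0.1, -0.7, -1.6]
grip_width: 0.0327
grasp_force: 60.0
```

```bash
python3 -c "
from h import *
import cv2
from bench import get_image
a=get_image('scene')[200:300,210:310,::-1];b=get_image('top')[180:290,200:300,::-1]
r=lambda i:cv2.resize(i,(400,400*i.shape[0]//i.shape[1]),interpolation=cv2.INTER_CUBIC)
a,b=r(a),r(b);a=cv2.copyMakeBorder(a,0,b.shape[0]-a.shape[0],0,0,0)
cv2.imwrite('pics/over.png',np.hstack([a,b]))
go(.4926,.2687,.034,-15.5)"
```

```text
t 7.67 pos [0.494  0.2699 0.0808] yaw -15.54 F [-0.89  0.33 -2.36] grip 0.0322 60.0
units xyz [-0.04  0.05  1.56] turn -0.01
```

View pics/over.png

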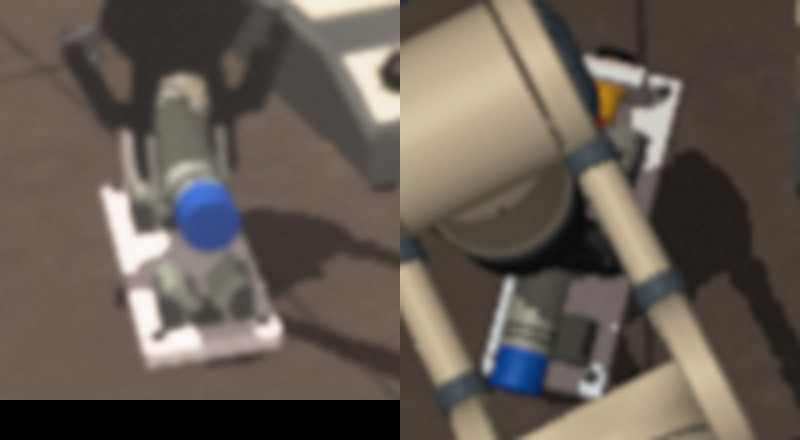

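Scene crop: blue tail face centred at (207,215), barrel over the V. Top crop: tail edge at (520,392), in line with the block, and the pin still out at (605,118). Check the barrel's position against the tail.

```bash
python3 -c "
from h import *
o=np.array([.5244,.2599]);c,s=np.cos(np.radians(-15.5)),np.sin(np.radians(-15.5))
f=lambda p:(round(float((p[:2]-o)@[c,s]),4),round(float((p[:2]-o)@[-s,c]),4))
print('tcp',f(readout.get_state()['eef_pos']))
print('tail scene',f(ray('scene',261.4,253.4,.096)))
for z in(.09,.096,.113):print('tail top',z,f(ray('top',229.6,277.6,z)))
"
```

```text
tcp (-0.032, 0.0015)
tail scene (-0.1058, -0.0003)
tail top 0.09 (-0.1203, -0.0019)
tail top 0.096 (-0.1209, -0.0031)
tail top 0.113 (-0.1226, -0.0063)
```

Request:
drive_tool([
  [-0.13, 0.05, 0.3, 0, -1],
  [0, 0, 0.5, 0, -1],
  [0, 0, 0.4, 0, -1],
  [0, 0, 0.1, 0, -1],
  [0, 0, 0, 0, -1],
  [0, 0, 0, 0, -1],
  [0, 0, 0, 0, -1],
])

```text
t: 8.25
eef_pos: [0.4888, 0.269, 0.0397]
tcp_rot: [[0.963, -0.268, 0.0], [-0.268, -0.963, -0.0], [0.0, -0.0, -1.0]]
force: [0.7, 0.8, -1.9]
grip_width: 0.032
grasp_force: 59.9
```

Request:
drive_tool([
  [0, 0, 0.03, 0, -1],
  [0, 0, 0.03, 0, -1],
  [0, 0, 0, 0, -1],
])

```text
t: 8.5
eef_pos: [0.4888, 0.269, 0.0376]
tcp_rot: [[0.963, -0.268, 0.0], [-0.268, -0.963, 0.0], [0.0, -0.0, -1.0]]
force: [0.7, 0.7, -0.9]
grip_width: 0.0325
grasp_force: 60.0
```

Request:
drive_tool([
  [0, 0, 0.03, 0, -1],
  [0, 0, 0.02, 0, -1],
  [0, 0, 0, 0, -1],
])

```text
t: 8.75
eef_pos: [0.4891, 0.2695, 0.037]
tcp_rot: [[0.963, -0.268, 0.002], [-0.268, -0.963, 0.001], [0.001, -0.002, -1.0]]
force: [-0.4, 1.6, 2.5]
grip_width: 0.0322
grasp_force: 60.3
```

Request:
drive_tool([
  [0, 0, 0.02, 0, -1],
  [0, 0, 0, 0, -1],
])

```text
t: 8.92
eef_pos: [0.4893, 0.2697, 0.0367]
tcp_rot: [[0.963, -0.268, 0.002], [-0.268, -0.963, 0.002], [0.001, -0.002, -1.0]]
force: [-0.1, 2.0, 4.8]
grip_width: 0.0318
grasp_force: 60.8
```

Request:
drive_tool([
  [0, 0, 0, 0, -0.1],
  [0, 0, 0, 0, 0.1],
  [0, 0, 0, 0, 0.3],
  [0, 0, 0, 0, 0.3],
  [0, 0, 0, 0, 0.4],
  [0, 0, 0, 0, 0.4],
  [0, 0, 0, 0, 0.4],
  [0, 0, 0, 0, 0.4],
])

```text
t: 9.58
eef_pos: [0.4886, 0.2689, 0.0353]
tcp_rot: [[0.963, -0.268, -0.0], [-0.268, -0.963, -0.0], [-0.0, 0.0, -1.0]]
force: [-0.1, 0.5, -0.5]
grip_width: 0.06
grasp_force: 0.0
```

Request:
drive_tool([
  [0, 0, -0.3, 0, 0.4],
  [0, 0, -1, 0, 0.4],
  [0, 0, -1, 0, 0.4],
  [0, 0, -0.6, 0, 0.4],
  [-1, 0, 0, 0, -1],
  [-1, 0, 0, 0, -1],
  [-1, 0, 0, 0, -1],
  [-1, 0, 0, 0, -1],
  [0, 0, 0, 0, -1],
  [0, 0, 0, 0, -1],
])

```text
t: 10.42
eef_pos: [0.3723, 0.3017, 0.1235]
tcp_rot: [[0.964, -0.266, 0.002], [-0.266, -0.964, 0.001], [0.001, -0.001, -1.0]]
force: [-0.0, 0.0, 0.4]
grip_width: 0.0001
grasp_force: 0.0
```

```bash
python3 -c "
from h import *
import cv2
from bench import get_image
a=get_image('scene')[200:300,210:310,::-1];b=get_image('top')[180:290,200:300,::-1]
r=lambda i:cv2.resize(i,(400,400*i.shape[0]//i.shape[1]),interpolation=cv2.INTER_CUBIC)
a,b=r(a),r(b);a=cv2.copyMakeBorder(a,0,b.shape[0]-a.shape[0],0,0,0)
cv2.imwrite('pics/laid.png',np.hstack([a,b]))
o=np.array([.5244,.2599]);c,s=np.cos(np.radians(-15.5)),np.sin(np.radians(-15.5))
p=o-.145*np.array([c,s])
go(p[0],p[1],.036,-15.5)"
```

```text
t 10.52 pos [0.3736 0.3012 0.1231] yaw -15.54 F [ 0.11  0.65 -0.05] grip -0.0004 0.0
units xyz [ 0.38 -0.02  2.9 ] turn -0.01
```

View pics/laid.png

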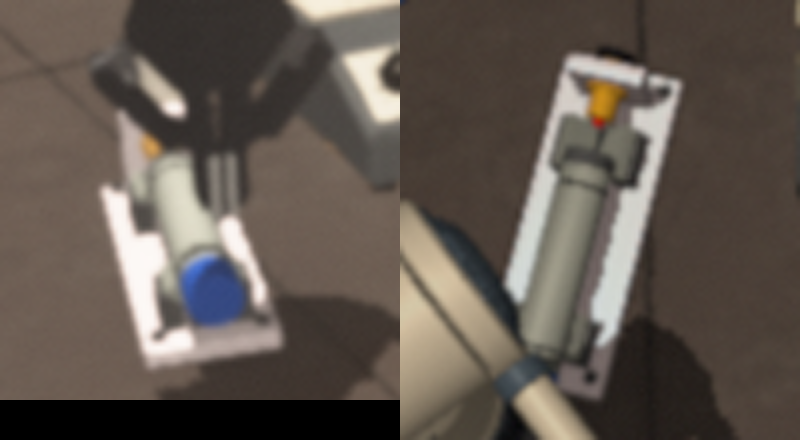

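The barrel lies in the V. In the top crop the nose edge is at (592,152) and the red pin tip at (597,126), with a visible gap between them. In the scene crop the tail face is centred at (213,290).

```bash
python3 -c "
from h import *
o=np.array([.5244,.2599]);c,s=np.cos(np.radians(-15.5)),np.sin(np.radians(-15.5))
f=lambda p:(round(float((p[:2]-o)@[c,s]),4),round(float((p[:2]-o)@[-s,c]),4))
print('tail',f(ray('scene',262.85,272.1,.05)))
print('nose',f(ray('top',200+592/4-.4,180+150/4-.4,.067)),'pin tip',f(ray('top',200+597/4-.4,180+127/4-.4,.05)))
"
```

```text
tail (-0.1098, 0.0002)
nose (0.1002, -0.2528) pin tip (0.1204, -0.2526)
```

```bash
python3 -c "
from h import *
o=np.array([.5244,.2599]);c,s=np.cos(np.radians(-15.5)),np.sin(np.radians(-15.5))
f=lambda p:(round(float((p[:2]-o)@[c,s]),4),round(float((p[:2]-o)@[-s,c]),4))
print('nose',f(ray('top',200+192/4-.4,180+150/4-.4,.067)),'pin tip',f(ray('top',200+197/4-.4,180+127/4-.4,.05)))
"
```

```text
nose (0.0434, -0.0028) pin tip (0.0628, 0.0011)
```

Request:
drive_tool([
  [0.25, 0, 0.4, 0, -1],
  [0, 0, 1, 0, -1],
  [0, 0, 0.9, 0, -1],
  [0, 0, 0.6, 0, -1],
  [0, 0, 0, 0, -1],
  [0, 0, 0, 0, -1],
])

```text
t: 11.02
eef_pos: [0.3803, 0.298, 0.0337]
tcp_rot: [[0.963, -0.269, -0.003], [-0.269, -0.963, -0.002], [-0.002, 0.003, -1.0]]
force: [-0.2, 0.2, 0.8]
grip_width: 0.0001
grasp_force: 0.0
```

Request:
drive_tool([
  [0.1, -0.05, 0, 0, -1],
  [0.1, 0, 0, 0, -1],
  [0.07, 0, 0, 0, -1],
  [0.05, 0, 0, 0, -1],
  [0.05, 0, 0, 0, -1],
  [0, 0, 0, 0, -1],
  [0, 0, 0, 0, -1],
])

```text
t: 11.6
eef_pos: [0.3915, 0.2977, 0.0356]
tcp_rot: [[0.963, -0.268, 0.0], [-0.268, -0.963, 0.0], [0.0, -0.0, -1.0]]
force: [-0.1, -0.5, -0.1]
grip_width: 0.0002
grasp_force: 0.0
```

Request:
drive_tool([
  [0.05, 0, 0, 0, -1],
  [0.05, 0, 0, 0, -1],
  [0.05, 0, 0, 0, -1],
  [0, 0, 0, 0, -1],
])

```text
t: 11.93
eef_pos: [0.3954, 0.2965, 0.0354]
tcp_rot: [[0.963, -0.268, -0.001], [-0.268, -0.963, 0.0], [-0.001, 0.0, -1.0]]
force: [-1.6, 0.6, 0.8]
grip_width: 0.0
grasp_force: 1.4
```

Request:
drive_tool([
  [0.05, 0, 0, 0, -1],
  [0.05, 0, 0, 0, -1],
  [0.05, 0, 0, 0, -1],
  [0, 0, 0, 0, -1],
])

```text
t: 12.27
eef_pos: [0.4003, 0.2951, 0.0354]
tcp_rot: [[0.963, -0.268, 0.0], [-0.268, -0.963, -0.0], [0.0, 0.0, -1.0]]
force: [-2.2, 1.2, 1.3]
grip_width: 0.0003
grasp_force: 1.1
```

Request:
drive_tool([
  [0.05, 0, 0, 0, -1],
  [0.05, 0, 0, 0, -1],
  [0.05, 0, 0, 0, -1],
  [0.05, 0, 0, 0, -1],
  [0, 0, 0, 0, -1],
])

```text
t: 12.68
eef_pos: [0.4062, 0.2935, 0.0354]
tcp_rot: [[0.963, -0.268, 0.0], [-0.268, -0.963, -0.0], [0.0, -0.0, -1.0]]
force: [-1.4, 0.2, 0.5]
grip_width: -0.0002
grasp_force: 0.9
```

Request:
drive_tool([
  [0.03, 0, 0, 0, -1],
  [0.03, 0, 0, 0, -1],
  [0, 0, 0, 0, -1],
])

```text
t: 12.93
eef_pos: [0.4077, 0.293, 0.0353]
tcp_rot: [[0.963, -0.268, 0.0], [-0.268, -0.963, -0.0], [0.0, 0.0, -1.0]]
force: [-3.1, 0.2, 1.3]
grip_width: 0.0003
grasp_force: 1.2
```

Request:
drive_tool([
  [0.03, 0, 0, 0, -1],
  [0.03, 0, 0, 0, -1],
  [0, 0, 0, 0, -1],
])

```text
t: 13.18
eef_pos: [0.4094, 0.2925, 0.0354]
tcp_rot: [[0.963, -0.268, 0.0], [-0.268, -0.963, -0.0], [0.0, 0.0, -1.0]]
force: [-2.4, 0.1, 0.9]
grip_width: 0.0
grasp_force: 1.2
```

Request:
drive_tool([
  [0.03, 0, 0, 0, -1],
  [0.03, 0, 0, 0, -1],
  [0, 0, 0, 0, -1],
])

```text
t: 13.43
eef_pos: [0.4112, 0.2921, 0.0354]
tcp_rot: [[0.963, -0.268, 0.0], [-0.268, -0.963, -0.0], [0.0, 0.0, -1.0]]
force: [-2.1, 0.7, 1.4]
grip_width: 0.0002
grasp_force: 1.2
```

Request:
drive_tool([
  [0.03, 0, 0, 0, -1],
  [0.03, 0, 0, 0, -1],
  [0, 0, 0, 0, -1],
])

```text
t: 13.68
eef_pos: [0.4128, 0.2916, 0.0353]
tcp_rot: [[0.963, -0.268, -0.0], [-0.268, -0.963, -0.0], [-0.0, 0.0, -1.0]]
force: [-3.0, 0.5, 0.8]
grip_width: -0.0002
grasp_force: 1.4
```

Request:
drive_tool([
  [0.03, 0, 0, 0, -1],
  [0.03, 0, 0, 0, -1],
  [0, 0, 0, 0, -1],
])

```text
t: 13.93
eef_pos: [0.4145, 0.2911, 0.0354]
tcp_rot: [[0.963, -0.268, -0.0], [-0.268, -0.963, -0.0], [-0.0, 0.0, -1.0]]
force: [-2.6, -0.7, 1.2]
grip_width: 0.0003
grasp_force: 1.7
```

Request:
drive_tool([
  [0.03, 0, 0, 0, -1],
  [0.02, 0, 0, 0, -1],
  [0, 0, 0, 0, -1],
])

```text
t: 14.18
eef_pos: [0.4159, 0.2907, 0.0354]
tcp_rot: [[0.963, -0.268, -0.0], [-0.268, -0.963, -0.0], [-0.0, 0.0, -1.0]]
force: [-4.0, -0.3, 1.1]
grip_width: -0.0
grasp_force: 2.0
```

Request:
drive_tool([
  [0.02, 0, 0, 0, -1],
  [0.02, 0, 0, 0, -1],
  [0, 0, 0, 0, -1],
])

```text
t: 14.43
eef_pos: [0.4171, 0.2904, 0.0354]
tcp_rot: [[0.963, -0.268, -0.0], [-0.268, -0.963, -0.0], [-0.0, 0.0, -1.0]]
force: [-4.0, 0.3, 1.1]
grip_width: 0.0001
grasp_force: 2.2
```

Request:
drive_tool([
  [0.02, 0, 0, 0, -1],
  [0.02, 0, 0, 0, -1],
  [0, 0, 0, 0, -1],
])

```text
t: 14.68
eef_pos: [0.4173, 0.2903, 0.0354]
tcp_rot: [[0.963, -0.268, -0.002], [-0.268, -0.963, 0.0], [-0.002, 0.0, -1.0]]
force: [-8.4, 0.3, 4.3]
grip_width: -0.0003
grasp_force: 4.3
```

Request:
drive_tool([
  [0.02, 0, 0, 0, -1],
  [0.02, 0, 0, 0, -1],
  [0, 0, 0, 0, -1],
])

```text
t: 14.93
eef_pos: [0.4173, 0.2903, 0.0353]
tcp_rot: [[0.964, -0.267, -0.005], [-0.267, -0.964, 0.001], [-0.005, 0.001, -1.0]]
force: [-12.6, 2.7, 6.7]
grip_width: 0.0005
grasp_force: 6.8
```

The nose has met the hard stop: the TCP has stalled, with about 13 N on the tool and about 10 N on the stop after friction. Hold briefly, then back off straight.

Request:
drive_tool([
  [0, 0, 0, 0, -1],
  [0, 0, 0, 0, -1],
  [0, 0, 0, 0, -1],
  [-0.03, 0, 0, 0, -1],
  [-0.05, 0, 0, 0, -1],
  [-0.1, 0, 0, 0, -1],
  [-0.3, 0, 0, 0, -1],
  [-0.6, 0, 0, 0, -1],
  [0, 0, 0, 0, -1],
])

```text
t: 15.68
eef_pos: [0.3864, 0.299, 0.0352]
tcp_rot: [[0.964, -0.267, -0.001], [-0.267, -0.964, 0.0], [-0.001, -0.0, -1.0]]
force: [-1.7, -0.2, 1.3]
grip_width: 0.0001
grasp_force: 0.0
```

Request:
drive_tool([
  [0, 0, -0.6, 0, -1],
  [0, 0, -1, 0, -1],
  [0, 0, -1, 0, -1],
  [0, 0, -1, 0, -1],
  [0, 0, -0.5, 0, -1],
  [0, 0, 0, 0, -1],
])

```text
t: 16.18
eef_pos: [0.3902, 0.2995, 0.1635]
tcp_rot: [[0.963, -0.268, 0.008], [-0.268, -0.963, 0.005], [0.006, -0.006, -1.0]]
force: [-0.4, -0.5, 0.7]
grip_width: -0.0003
grasp_force: 0.0
```

```bash
python3 -c "
from h import *
import cv2
from bench import get_image
a=get_image('scene')[200:300,210:310,::-1];b=get_image('top')[180:290,200:300,::-1]
r=lambda i:cv2.resize(i,(400,400*i.shape[0]//i.shape[1]),interpolation=cv2.INTER_CUBIC)
a,b=r(a),r(b);a=cv2.copyMakeBorder(a,0,b.shape[0]-a.shape[0],0,0,0)
cv2.imwrite('pics/end.png',np.hstack([a,b]))
go(0,0,0,0)"
```

```text
t 16.28 pos [0.3887 0.2986 0.1586] yaw -15.56 F [-0.46 -0.63  0.05] grip -0.0001 0.0
units xyz [-9.82 13.07  5.26] turn -3.89
```

View pics/end.png

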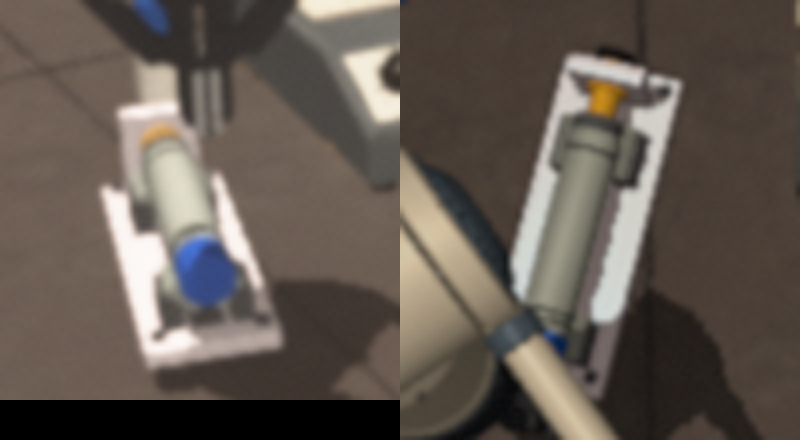

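The top crop shows the nose against the brass sleeve at (605,115) with no red pin visible. The barrel is in line in the V and the gripper is clear, so I'm handing in.

```bash
python3 -c "
from bench import finish_job
print(finish_job())"
```

```text
the job is handed in; nothing more can be done
None
```

The job is handed in: the barrel lies in the V with its nose on the brass stop and the red pin no longer visible, pressed there with an estimated 10 N (about 13 N at the wrist less sliding friction), and the gripper is clear; the hand-in gave no verdict.

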